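# Set up the inspection corner of the solder bench

## Task

Take the tablet out of its sloped stand and lean it, screen outward, against the plain back of the soldering station: centred on it and square to it, about 30 degrees from upright, its lower edge on the bench; let go, then set the steel block flat on the bench, snug against the middle of the tablet's foot with its long side along it, so that the tablet cannot slide. Also stand the squeeze bottle midway between the two solder reels, and set the flat tin, lid up, on the bench beside the station's right-hand side (right as the robot sees it), level with the middle of that side and 30 mm clear of it. Leave the other things on the bench where they are.

Things in the scene. Friction and masses are not known exactly. Their poses are not given: they have to be found in the camera images.
- tablet: Grey tablet, dark screen, 180 tall x 125 wide x 9 mm thick, about 350 g. Origin: centre of its bottom end face (125 x 9 mm). z runs up its height, y across its width, x out of the screen (the screen lies at x = +4.5 mm, its back at -4.5 mm). Starts in the sloped stand, 30 degrees from upright, top towards the robot, screen up and away from it. To be gripped over its thickness, near the top.
- tablet_foot (a point): Middle of the tablet's bottom edge on the screen side (tablet x = +4.5 mm, y = 0, z = 0): the foot that the steel block must stop.
- rack: Sloped tablet stand of bent aluminium, fixed, 115 x 100 mm base. Origin: centre of its underside; x points to the tablet's screen side. Its back plate supports the tablet's lower 95 mm, a ledge carries the bottom end and a lip 10 mm high stands 3 mm in front of the screen: draw the tablet out upward along its own slope by 15 mm or more.
- station: Soldering station control unit, fixed: plain black box 100 (x) x 120 (y) x 100 mm high, edges rounded 2 mm. Origin: centre of its underside. Display and knob on its -x face (towards the robot); +x is the plain back against which the tablet leans, resting on its upper edge at x = 50, z = 100 mm; its right-hand side is the face y = -60 mm.
- reels: Two equal solder reels standing upright (axes vertical), fixed to the bench, each 60 mm in diameter and 45 mm high. The origin is the point on the bench midway between them; their centres lie at y = +80 and -80 mm.
- block: Plain steel block, 35 (x) x 60 (y) x 25 mm (z), about 0.4 kg. Origin: centre of its underside; y is its long direction.
- bottle: Small white squeeze bottle with a tapered nozzle, 88 mm high, cylindrical body 36 mm in diameter up to 55 mm height. Origin: centre of its underside; z up.
- tin: Flat round aluminium tin with a lid, 55 mm in diameter (lid; lower 18 mm: 53 mm), 32 mm high. Origin: centre of its underside; z up.
- jar: Bystander: glass jar with a steel cap, 60 mm in diameter, 85 mm high. Leave alone.
- driver: Bystander: screwdriver lying on the bench, about 200 mm long. Leave alone.
- spanner: Bystander: spanner lying on the bench, about 100 mm long. Leave alone.
- board: Bystander: small green circuit board lying on the bench, 70 x 50 mm. Leave alone.
Not all that is in view belongs to the job. What is shaped like the tablet but pink is not meant. What is shaped like the bottle but black is not meant.

How it is judged (in metres and radians):
On the way, in this order (a step that is already met when the one before it is completed fails the run):
1. the tablet leans against the station's back, centred and square, and is let go (angle between tablet's own z axis and vertical between 0.33 and 0.73 rad and contact force between tablet and station above 0.1 N and y of tablet_foot in the frame of station between -0.018 and 0.018 m and x of tablet_foot in the frame of station between 0.08 and 0.16 m and angle between the y axis of tablet and the y axis of station, either way round below 0.16 rad and height (world z) of each of tablet_foot, tablet below 0.01 m and x of station in the frame of tablet below 0 m and contact force between the fingers and tablet below 0.05 N), for 0.2 s.
2. the steel block stands snug at the middle of the tablet's foot (horizontal distance between block and tablet_foot below 0.0255 m and angle between the y axis of block and the y axis of tablet, either way round below 0.2 rad and angle between block's own z axis and vertical below 0.1 rad and height (world z) of block below 0.004 m and x of block in the frame of station above 0.095 m and angle between tablet's own z axis and vertical between 0.33 and 0.73 rad and contact force between tablet and station above 0.1 N and y of tablet_foot in the frame of station between -0.018 and 0.018 m and x of tablet_foot in the frame of station between 0.08 and 0.16 m and angle between the y axis of tablet and the y axis of station, either way round below 0.16 rad and height (world z) of each of tablet_foot, tablet below 0.01 m and x of station in the frame of tablet below 0 m), for 0.2 s.
At the end, for the whole second after the job is handed in: Tablet against the station's back, screen out, 19-42 deg from upright, foot down, 18 mm of centre, 9 deg of square; block flat, centre 25.5 mm of the foot's middle, 11 deg; bottle upright, 14 mm of the reels' midpoint; tin lid up, 18-42 mm off the right side, 18 mm of its middle; all at rest (all of step 2 and horizontal distance between bottle and reels below 0.014 m and angle between each of bottle, tin's own z axis and vertical below 0.1 rad and height (world z) of each of bottle, tin below 0.004 m and x of tin in the frame of station between -0.018 and 0.018 m and y of tin in the frame of station between -0.1295 and -0.1055 m and linear speed of each of tablet, block, bottle, tin below 0.02 m/s); the robot touches nothing.
It fails at once if a bystander (jar, screwdriver, spanner, circuit board) is moved by more than 30 mm (distance of any of jar, driver, spanner, board from where it was at the start of the episode above 0.03 m).
It also fails if it takes over 72 s, if anything falls off the work surface, if the arm or the gripper's body presses on something with over 40 N, if the wrist force passes 120 N, or if a joint passes its speed limit or range.

## Robot

A 6-joint arm with a two-finger parallel gripper is mounted at the origin on the work surface. World frame = base frame: x ahead of the robot, y to its left, z up, the work surface at z = 0. Lengths are in mm, angles in rad, forces in N, time in s.
With the tool pointing down it reaches from about 300 to 825 mm from the base axis. Payload 5.4 kg.
Tool frame: the origin (TCP) lies at the very end of the fingers, on their centre line; the grasp point (between the pads) lies env.grasp_offset behind it (env.grasp_offset is the distance from the TCP to the grasp point, in mm); z points along the fingers, y is the line along which they close (so a half turn about z gives the same grasp; the last joint's range is limited). The gripper opens to 92 mm and grips with 3 to 60 N. Pads are 20 mm wide; open, the fingers measure 128 mm over their backs; the gripper's body (75 mm by 189 mm) begins 69 mm behind the grasp point.
Start: joints at [-1.401, 0.158, 1.597, -0, 1.386, -0.21], TCP at [213.148, -534.017, 190.701] pointing down, gripper open.
Joint ranges: [-2.91, 2.91], [-0.94, 2.29], [0.18, 2.7], [-1.29, 4.43], [0.17, 2.64], [-3, 3]. Speed limits (rad/s): [2.57, 2.57, 3.14, 3.14, 3.14, 3.14].

## Interface

Orientations are given as a unit quaternion [w, x, y, z].
In Python, from cell import env, camera, job_done gives the robot as it stands. The module is installed in compiled form; this text tells all that it offers.
- The arm moves only by the tool play_rows, never from a script. Its argument "targets" is one flat list of numbers, 7 for each row, row after row: the turn, a rotation vector about the tool's x, y, z in units of 8 degrees (1.0 is 8 degrees), then the shift along the tool's x, y, z in units of 40 mm (1.0 is 40 mm), then the closure, from 0 (fully open) to 1 (shut). In form: [ax, ay, az, x, y, z, fingers, ax, ay, az, x, y, z, fingers, ...]. A call has 1 to 10 rows; each row shifts and turns the commanded pose from where the row before left it, along the tool's axes as they then stand; what a row does not reach is not made up. A row lasts 1/10 s, in which the tool goes at most 50 mm and 8.59 degrees, less where a joint would pass 70% of its speed; a pose out of reach is approached as far as the arm can. A call is refused whole if a number of a shift passes 1 or a number of a turn 1, either way. A call with a gripper value outside its range is refused whole. The fingers move at their own pace and stop on an object; the grip force is fixed at half the most. Time passes only in rows, so rows that do not move let the fingers close. It gives the time, the measured TCP pose, the force, the opening and the grip force at its end, in the units of the state.
- env.get_state(): the state, without advancing time (a new reading comes with each control period).
- camera(name): name is "scene" or "top"; returns a dict with "color" (384x512x3 uint8, red, green, blue), "depth" (384x512 float32, mm along the optical axis (not along the pixel's ray), 0 where there is no reading), "camera_matrix" (3x3 intrinsics, pixels), "distortion" ([k1, k2, p1, p2, k3] as OpenCV has them; the pictures are not rectified), "eye" and "attitude" of the camera in the world. Camera axes: x right, y down, z forward; pixel columns grow to the right and rows downward; lengths in mm; the calibration is good to about 2 mm. A picture is of the moment at which its call begins.
- job_done(): hands the job in; it is judged then, once.
The state is a dict: "t": time; "q": joint angles; "joint_vel": joint speeds; "joint_torque": joint torques, N m; "ee_pos": TCP position; "tool_rot": TCP orientation; "wrist_force": force on the tool from outside, world axes, zero at the start; "moment": the same for the moment, N m; "grip_width": opening from 0.0 (shut) to 1.0 (fully open); "grasp_force": force on a finger pad.
Only numpy, scipy, OpenCV 4.12 (cv2) and the standard library are available. Lean on these libraries where they do the work, as an engineer would, in place of code of your own. Each camera call takes 0.05 s, during which the arm holds its last target. There are 200 camera calls.

## Working session

There is one attempt and no reset: what is moved stays moved. The work goes in short steps, Python scripts to look and compute and a tool call to move; the robot and the scene stay as the last step left them, time stands still between calls to the robot, and variables do not carry over. Pictures are saved under pics/ and viewed, at most 10 in all, crops included, and the job is handed in when it is done.

Besides the shell and the picture viewer there is one more tool, called after ">>>" as a command line: name --argument value ..., lists and objects as JSON in quotes. play_rows: Moves the arm, as the interface text tells. Its arguments: {"type":"object","properties":{"targets":{"type":"array","items":{"type":"number"}}},"required":["targets"]}

```bash
mkdir -p pics; cat > h.py <<'E'
import numpy as np, cv2
from cell import env, camera, job_done
from scipy.spatial.transform import Rotation as R
def cam(n):
    c=camera(n); c={k:(np.array(v) if not isinstance(v,str) else v) for k,v in c.items()}
    a=c['attitude']; c['R']=R.from_quat(a,scalar_first=True).as_matrix() if a.size==4 else a
    return c
def rays(c,px):
    p=cv2.undistortPoints(np.float64(px).reshape(-1,1,2),c['camera_matrix'],c['distortion']).reshape(-1,2)
    return np.c_[p,np.ones(len(p))]@c['R'].T
def cast(c,px,z):
    d=rays(c,px); return c['eye']+d*((z-c['eye'][2])/d[:,2])[:,None]
def cloud(c):
    h,w=c['depth'].shape; u,v=np.meshgrid(np.arange(w),np.arange(h))
    P=c['eye']+rays(c,np.c_[u.ravel(),v.ravel()])*c['depth'].reshape(-1,1)
    P[c['depth'].ravel()==0]=np.nan
    return P.reshape(h,w,3)
def save(c,n): cv2.imwrite('pics/'+n,c['color'][...,::-1])
E
python3 - <<'E'
from h import *
import pickle
for n in('scene','top'):
    c=cam(n); cv2.imwrite(f'pics/{n}0.png',cv2.resize(c['color'][...,::-1],(800,600))); pickle.dump(c,open(n+'.pkl','wb'))
    print(n,c['eye'],c['R'].round(3).tolist(),c['camera_matrix'][0])
print(env.grasp_offset,env.get_state())
E
```

```text
scene [1303.55403525 -638.31151308  846.85911877] [[0.67, 0.446, -0.593], [0.742, -0.385, 0.549], [0.017, -0.808, -0.589]] [446.33128078   0.         254.67442102]
top [ 327.82959387   82.97045756 1503.54427326] [[0.001, -0.992, 0.126], [-1.0, -0.0, 0.006], [-0.006, -0.126, -0.992]] [481.0950598   0.        256.5288994]
18.700000000000003 {'t': 0.1, 'q': array([-1.40108780e+00,  1.58985791e-01,  1.59810633e+00,  1.21607990e-06,
        1.38619342e+00, -2.10094326e-01]), 'joint_vel': array([-0.00127326, -0.00232108, -0.00369996, -0.00033729, -0.00042939,
        0.00142622]), 'joint_torque': array([ 1.86468489e-03, -3.86505854e+01, -3.22957134e+01,  7.06007495e-02,
        3.39013897e-02, -4.14388080e-05]), 'ee_pos': array([ 213.05331756, -533.42106421,  189.81753225]), 'tool_rot': array([-8.46257354e-04,  9.82022516e-01,  1.88761916e-01,  1.76884490e-05]), 'wrist_force': array([ 0.36770326, -0.40876158,  0.29030714]), 'moment': array([ 0.00779445,  0.02865708, -0.04569726]), 'grasp_force': 0.0, 'grip_width': 1.0019967251136799}
```

View pics/scene0.png

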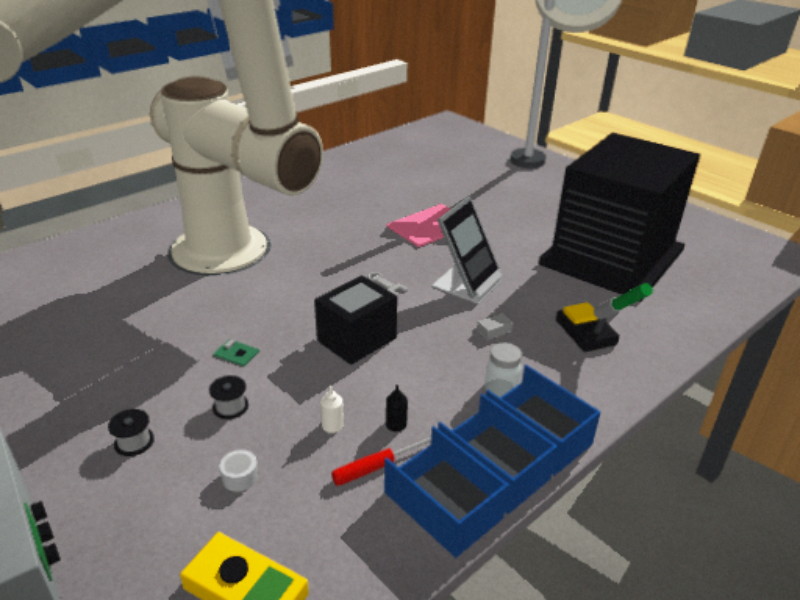

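View pics/top0.png

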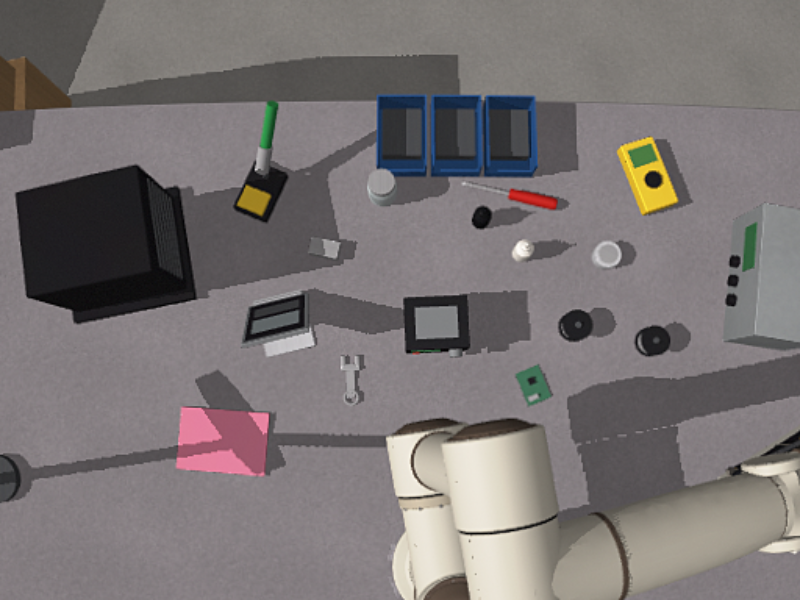

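The scene view shows the tablet in its stand at about (470,250), the station at (355,315), the white bottle at (332,410), the tin at (238,470) and the block at (494,325), all in 800x600 px. The top view has the same things: tablet (275,322), station (436,322), bottle (523,249), tin (607,254), block (325,247) and reels (576,325)/(653,340). The display and knob of the station face the robot.

```bash
python3 - <<'E'
from h import *
import pickle
T=pickle.load(open('top.pkl','rb')); S=pickle.load(open('scene.pkl','rb'))
PT,PS=cloud(T),cloud(S)
s=.64
for n,p in dict(tablet=(275,322),station=(436,322),bottle=(523,249),tin=(607,254),block=(325,247),r1=(576,325),r2=(653,340),board=(533,385),spanner=(350,380),jar=(381,186),black=(481,217),driverA=(463,183),driverB=(555,203),rack=(290,343)).items():
    u,v=int(p[0]*s),int(p[1]*s); print(n,PT[v,u].round(1))
A=np.vstack([PT.reshape(-1,3),PS.reshape(-1,3)]); src=np.r_[np.zeros(PT.size//3),np.ones(PS.size//3)]
def near(x,y,r,z0,z1,k=None):
    m=(np.hypot(A[:,0]-x,A[:,1]-y)<r)&(A[:,2]>z0)&(A[:,2]<z1)
    if k is not None: m&=src==k
    return A[m]
np.save('A.npy',np.c_[A,src])
for k in (0,1):
  g=near(400,0,150,-10,8,k); print('bench z',k,np.median(g[:,2]))
for n,p in dict(bottle=(523,249),tin=(607,254),block=(325,247),r1=(576,325),r2=(653,340),station=(436,322)).items():
  u,v=int(p[0]*s),int(p[1]*s); c=PT[v,u]
  for k in (0,1):
    q=near(c[0],c[1],80 if n=='station' else 36,12,140,k)
    if not len(q): print(n,k,'none');continue
    zt=np.percentile(q[:,2],97); top=q[q[:,2]>zt-6]
    rect=cv2.minAreaRect(top[:,:2].astype(np.float32))
    (cx,cy),r=cv2.minEnclosingCircle(top[:,:2].astype(np.float32))
    print(n,k,len(q),'ztop',zt.round(1),'rect',np.round(rect[0],1),np.round(rect[1],1),round(rect[2],1),'circ',round(cx,1),round(cy,1),round(r,1),'bb',q[:,:2].min(0).round(1),q[:,:2].max(0).round(1))
E
```

```text
tablet [466.5 324.1 129.5]
station [469.9  25.9  98.9]
bottle [ 617.9 -144.7   62.7]
tin [ 614.5 -319.8   36.8]
block [628.2 244.6  26.5]
r1 [ 468.8 -249.4   46.7]
r2 [ 440.4 -402.3   49.1]
board [ 354.  -170.1    9.5]
spanner [363.6 193.3   7.2]
jar [736.5 133.4  87.9]
black [683.9 -63.   61.2]
driverA [766.3 -34.    8.2]
driverB [ 721.4 -219.1   31.6]
rack [438.4 317.2   1.3]
bench z 0 -0.23982358157832095
bench z 1 -0.6770667083950457
bottle 0 141 ztop 77.2 rect [ 622.  -150.8] [11.  14.9] 20.9 circ 621.8 -150.6 8.5 bb [ 603.4 -167.8] [ 639.  -132.5]
bottle 1 285 ztop 74.8 rect [ 625.3 -154.7] [12.6 11.2] 52.5 circ 625.6 -154.2 8.0 bb [ 607.4 -171.6] [ 641.3 -134.9]
tin 0 232 ztop 37.5 rect [ 614.3 -321.2] [50.5 47.1] 40.7 circ 615.1 -322.8 26.5 bb [ 588.6 -351.8] [ 639.2 -297.6]
tin 1 448 ztop 34.0 rect [ 618.7 -327.7] [54.1 54.6] 74.4 circ 618.6 -326.9 28.5 bb [ 591.1 -354.6] [ 646.9 -299.6]
block 0 223 ztop 30.9 rect [628.  248.1] [59.9 35.1] 77.5 circ 626.8 246.9 32.3 bb [605.7 216.1] [652.  279.4]
block 1 196 ztop 27.0 rect [629.8 244.3] [62.  37.3] 80.1 circ 630.7 245.3 34.5 bb [608.1 211.4] [654.2 277.6]
r1 0 308 ztop 50.7 rect [ 471.3 -254.2] [57.7 57.1] 73.6 circ 471.0 -254.2 29.9 bb [ 441.3 -284.8] [ 500.1 -224.3]
r1 1 404 ztop 47.9 rect [ 472.8 -256.7] [56.6 57.2] 61.4 circ 473.7 -256.4 31.7 bb [ 442.8 -285.1] [ 504.6 -225.8]
r2 0 282 ztop 50.2 rect [ 440.6 -408.3] [56. 54.] 1.6 circ 439.5 -407.5 29.4 bb [ 412.6 -437.1] [ 469.3 -381.3]
r2 1 462 ztop 47.4 rect [ 441.7 -411.3] [56.5 55.9] 47.1 circ 441.4 -411.6 31.0 bb [ 409.4 -437.9] [ 472.4 -383.8]
station 0 1494 ztop 105.5 rect [469.7  26.3] [ 99.1 119.8] 2.3 circ 471.3 26.2 74.8 bb [407. -36.] [520.7  87.8]
station 1 2007 ztop 101.7 rect [472.   22.8] [104.3 123.6] 2.0 circ 471.1 22.8 75.6 bb [420.1 -40.7] [526.8  85.7]
```

```bash
python3 - <<'E'
from h import *
A=np.load('A.npy'); 
for k in (0,1):
    q=A[(A[:,3]==k)&(np.hypot(A[:,0]-466,A[:,1]-324)<130)&(A[:,2]>30)&(A[:,2]<220)][:,:3]
    # ransac plane
    rng=np.random.default_rng(0); best=0
    for _ in range(300):
        a=q[rng.choice(len(q),3,False)]; n=np.cross(a[1]-a[0],a[2]-a[0]); n/=np.linalg.norm(n)+1e-9
        m=abs((q-a[0])@n)<3
        if m.sum()>best: best=m.sum(); M=m
    p=q[M]; c=p.mean(0); n=np.linalg.svd(p-c)[2][2]; n*=np.sign(n[2])
    yt=np.cross([0,0,1],n); yt/=np.linalg.norm(yt); zt=np.cross(n,yt)
    uv=np.c_[(p-c)@yt,(p-c)@zt].astype(np.float32); r=cv2.minAreaRect(uv)
    print(k,len(q),best,'n',n.round(3),'tilt',np.degrees(np.arcsin(n[2])).round(1),'yaw',np.degrees(np.arctan2(n[1],n[0])).round(1),'z',zt.round(3),'std',((p-c)@n).std().round(2))
    print(' rect',r); ctr=c+r[0][0]*yt+r[0][1]*zt; L=max(r[1])
    print(' centre',ctr.round(1),'zrange',p[:,2].min(),p[:,2].max(),'ext y',uv[:,0].min(),uv[:,0].max(),'z',uv[:,1].min(),uv[:,1].max(), 'top mid',(c+zt*uv[:,1].max()+yt*(uv[:,0].max()+uv[:,0].min())/2).round(1))
E
```

```text
0 1056 924 n [0.835 0.214 0.507] tilt 30.5 yaw 14.4 z [-0.491 -0.126  0.862] std 1.22
 rect ((1.1622810363769531, -7.3276519775390625), (176.6835479736328, 122.48683166503906), 89.78245544433594)
 centre [477.5 328.9 104.8] zrange 30.00794333851536 180.99797773563887 ext y -60.23619 62.715607 z -95.57925 81.07949 top mid [434.  317.8 181. ]
1 1316 1064 n [0.838 0.213 0.502] tilt 30.1 yaw 14.3 z [-0.486 -0.124  0.865] std 1.48
 rect ((2.0943832397460938, -2.072998046875), (168.73269653320312, 133.04408264160156), 89.51139831542969)
 centre [478.7 323.6 102.9] zrange 30.084453457751465 176.8281125364639 ext y -64.09063 68.78638 z -86.22383 82.80545 top mid [437.4 313.4 176.3]
```

>>> play_rows --targets '[0,0,-1,0,0,0,0,0,0,-1,0,0,0,0,0,0,-1,0,0,0,0,0,0,-1,0,0,0,0,0,0,-1,0,0,0,0,0,0,-1,0,0,0,0,0,0,-1,0,0,0,0,0,0,0,0.96,0.67,0,0,0,0,0,0.96,0.67,0,0,0,0,0,0.96,0.67,0,0]'

```text
t: 1.1
ee_pos: [316.8, -437.1, 190.2]
tool_rot: [-0.0, 0.779, 0.627, 0.0]
wrist_force: [1.0, -0.1, 0.7]
grip_width: 0.999
grasp_force: 0.0
```

>>> play_rows --targets '[0,0,0,0.96,0.67,0,0,0,0,0,0.96,0.67,0,0,0,0,0,0.96,0.67,0,0,0,0,0,0.96,0.67,0,0,0,0,0,0.96,0.67,0,0,0,0,0,0.96,0.67,0,0,0,0,0,0.96,0.67,0,0,0,0,0,0.96,0.67,0,0,0,0,0,0.96,0.67,0,0,0,0,0,0,0,0.5,0]'

```text
t: 2.1
ee_pos: [629.8, -148.1, 172.9]
tool_rot: [0.002, 0.777, 0.63, 0.002]
wrist_force: [-0.7, -0.4, -0.4]
grip_width: 1.0
grasp_force: 0.0
```

```bash
cat >> h.py <<'E'
def go(pos,Rt=None):
    """offset to pos / attitude Rt: turn (units), shift in turned axes (units)"""
    s=env.get_state(); Rc=R.from_quat(s['tool_rot'],scalar_first=True); Rt=Rc if Rt is None else R.from_matrix(Rt)
    d=np.array(pos)-s['ee_pos']
    print('t',round(s['t'],2),'at',s['ee_pos'].round(1),'turn',(np.degrees((Rc.inv()*Rt).as_rotvec())/8).round(2),'shift then',(Rt.inv().apply(d)/40).round(2),'now',(Rc.inv().apply(d)/40).round(2),'grip',round(s['grip_width'],3),s['grasp_force'],'F',s['wrist_force'].round(1),'q',s['q'].round(2))
def down(yaw_y):
    a=np.radians(yaw_y); y=np.array([np.cos(a),np.sin(a),0]); z=np.array([0,0,-1.]); return np.c_[np.cross(y,z),y,z]
E
python3 -c "
from h import *
go([623,-151.6,13],down(-11.6))"
```

```text
t 2.1 at [ 629.8 -148.1  172.9] turn [ 0.04 -0.   -0.04] shift then [-0.12 -0.15  4.  ] now [-0.12 -0.17  4.  ] grip 1.0 0.0 F [-0.7 -0.4 -0.4] q [-0.42  0.35  1.41  0.    1.38 -0.21]
```

>>> play_rows --targets '[0,0,0,-0.12,-0.16,1,0.3,0,0,0,0,0,1,0.3,0,0,0,0,0,1,0.3,0,0,0,0,0,1,0.3,0,0,0,0,0,0,0.3,0,0,0,0,0,0,1,0,0,0,0,0,0,1,0,0,0,0,0,0,1,0,0,0,0,0,0,1,0,0,0,0,0,0,1]'

```text
t: 3.1
ee_pos: [619.6, -156.0, 13.1]
tool_rot: [0.002, 0.778, 0.628, 0.001]
wrist_force: [0.6, 0.0, 6.4]
grip_width: 0.378
grasp_force: 30.0
```

```bash
python3 -c "
from h import *
go([456.5,-332.5,150],down(-11.6))"
```

```text
t 3.1 at [ 619.6 -156.    13.1] turn [ 0.03  0.01 -0.08] shift then [-5.14 -3.11 -3.42] now [-5.18 -3.04 -3.43] grip 0.378 29.99135979451239 F [0.6 0.  6.4] q [-0.44  0.5   1.54  0.    1.1  -0.22]
```

>>> play_rows --targets '[0,0,0,0,0,-0.9,1,0,0,0,0,0,-0.9,1,0,0,0,0,0,-0.7,1,0,0,-0.08,-0.88,-0.52,0,1,0,0,0,-0.88,-0.52,0,1,0,0,0,-0.88,-0.52,0,1,0,0,0,-0.88,-0.52,0,1,0,0,0,-0.88,-0.52,0,1,0,0,0,-0.87,-0.51,0,1,0,0,0,0,0,0,1]'

```text
t: 4.1
ee_pos: [450.4, -339.6, 111.0]
tool_rot: [0.0, 0.777, 0.63, -0.001]
wrist_force: [0.5, 0.5, -0.5]
grip_width: 0.379
grasp_force: 30.0
```

```bash
cat > see.py <<'E'
from h import *
import sys
def blob(x,y,r,z0,z1):
    for n in('top','scene'):
        P=cloud(cam(n)).reshape(-1,3); q=P[(np.hypot(P[:,0]-x,P[:,1]-y)<r)&(P[:,2]>z0)&(P[:,2]<z1)]
        if len(q)<10: print(n,'none');continue
        c,s,a=cv2.minAreaRect(q[:,:2].astype(np.float32)); cc,rr=cv2.minEnclosingCircle(q[:,:2].astype(np.float32))
        print(n,len(q),'rect',np.round(c,1),np.round(s,1),round(a,1),'circ',np.round(cc,1),round(rr,1),'z',q[:,2].max().round(1))
if __name__=='__main__': blob(*map(float,sys.argv[1:]))
E
python3 -c "
from h import *
go([455.5,-337.4,13.5],down(-11.6))
from see import blob
blob(455,-335,25,70,125)"
```

```text
t 4.1 at [ 450.4 -339.6  111. ] turn [-0.    0.01 -0.04] shift then [0.08 0.11 2.44] now [0.08 0.11 2.44] grip 0.379 29.977616609539837 F [ 0.5  0.5 -0.5] q [-0.86  0.2   1.71 -0.    1.23 -0.65]
top 11 rect [ 458.5 -319.9] [ 3.6 21.6] 55.0 circ [ 457.5 -321.4] 10.8 z 121.2
scene 131 rect [ 462.5 -337.5] [34.6 18.8] 70.3 circ [ 456.2 -335.2] 17.5 z 124.9
```

>>> play_rows --targets '[0,0,0,0.08,0.1,0.9,1,0,0,0,0,0,0.9,1,0,0,0,0,0,0.5,1,0,0,0,0,0,0.13,1,0,0,0,0,0,0,1,0,0,0,0,0,0,1]'

```text
t: 4.8
ee_pos: [458.8, -333.3, 13.8]
tool_rot: [0.0, 0.774, 0.633, 0.0]
wrist_force: [-0.5, -0.1, -0.6]
grip_width: 0.379
grasp_force: 30.0
```

```bash
python3 -c "
from h import *
go([455.5,-337.4,13.5],down(-11.6))"
```

```text
t 4.8 at [ 458.8 -333.3   13.8] turn [0.   0.   0.01] shift then [-0.12 -0.06  0.01] now [-0.12 -0.06  0.01] grip 0.379 29.996628891094588 F [-0.5 -0.1 -0.6] q [-0.84  0.34  1.76  0.    1.04 -0.64]
```

>>> play_rows --targets '[0,0,0,-0.12,-0.06,0,1,0,0,0,0,0,0,1,0,0,0,0,0,0,0.2,0,0,0,0,0,0,0.2,0,0,0,0,0,-0.3,0.2,0,0,0,0,0,-0.7,0.2,0,0,0,0,0,-1,0.1,0,0,0,0,0,-1,0,0,0,0,0,0,0,0,0,0,0,0,0,0,0]'

```text
t: 5.8
ee_pos: [455.2, -339.0, 135.4]
tool_rot: [0.002, 0.775, 0.632, 0.0]
wrist_force: [0.0, 0.2, 0.4]
grip_width: 1.001
grasp_force: 0.0
```

```bash
python3 -c "
from h import *
go([616.5,-324.5,120],down(0))
from see import blob
blob(455,-335,26,25,95)"
```

```text
t 5.8 at [ 455.2 -339.   135.4] turn [ 0.02  0.02 -1.45] shift then [0.36 4.03 0.38] now [1.17 3.88 0.39] grip 1.001 0.0 F [0.  0.2 0.4] q [-0.85  0.18  1.68  0.    1.27 -0.65]
top 70 rect [ 459.9 -324.5] [17.7 36.7] 39.8 circ [ 453.8 -329.7] 18.3 z 76.0
scene 264 rect [ 461.2 -336.1] [35.5 32. ] 84.0 circ [ 458.8 -335.6] 19.0 z 89.6
```

>>> play_rows --targets '[0,0,-0.86,0,0,0,0,0,0,-0.86,0,0,0,0,0,0,0,0.06,1,0,0,0,0,0,0.05,1,0,0,0,0,0,0.05,1,0,0,0,0,0,0.05,1,0,0,0,0,0,0,0,0.7,0,0,0,0,0,0,0.9,0,0,0,0,0,0,0,0,0,0,0,0,0,0,0]'

```text
t: 6.9
ee_pos: [612.7, -322.9, 67.7]
tool_rot: [-0.002, 0.694, 0.72, -0.0]
wrist_force: [-0.6, 0.4, 0.5]
grip_width: 1.007
grasp_force: 0.0
```

```bash
python3 -c "
from h import *
go([616.5,-324.5,6],down(2.2))"
```

```text
t 6.9 at [ 612.7 -322.9   67.7] turn [-0.02 -0.02 -0.01] shift then [-0.04  0.09  1.54] now [-0.05  0.1   1.54] grip 1.007 0.0 F [-0.6  0.4  0.5] q [-0.66  0.57  1.33  0.    1.25 -0.7 ]
```

>>> play_rows --targets '[0,0,0,-0.04,0.09,0.8,0,0,0,0,0,0,0.6,0,0,0,0,0,0,0.14,0,0,0,0,0,0,0,0.7,0,0,0,0,0,0,1,0,0,0,0,0,0,1,0,0,0,0,0,0,1,0,0,0,0,0,0,1]'

```text
t: 7.7
ee_pos: [618.2, -325.6, 8.8]
tool_rot: [0.001, 0.694, 0.72, 0.0]
wrist_force: [0.9, -1.1, 0.3]
grip_width: 0.589
grasp_force: 0.0
```

```bash
python3 -c "
from h import *
go([475.5,-93,106],down(2.2))"
```

```text
t 7.7 at [ 618.2 -325.6    8.8] turn [ 0.01  0.01 -0.  ] shift then [ 5.95 -3.34 -2.43] now [ 5.94 -3.34 -2.44] grip 0.589 0.0 F [ 0.9 -1.1  0.3] q [-0.66  0.64  1.34  0.    1.16 -0.7 ]
```

>>> play_rows --targets '[0,0,0,0,0,0,1,0,0,0,0,0,-0.9,1,0,0,0,0,0,-0.9,1,0,0,0,0.85,-0.48,-0.3,1,0,0,0,0.99,-0.55,0,1,0,0,0,0.99,-0.55,0,1,0,0,0,0.99,-0.55,0,1,0,0,0,0.99,-0.55,0,1,0,0,0,0.7,-0.4,0,1,0,0,0,0.44,-0.26,0,1]'

```text
t: 8.7
ee_pos: [473.8, -90.4, 91.7]
tool_rot: [-0.0, 0.693, 0.721, 0.0]
wrist_force: [0.0, 0.2, -0.0]
grip_width: 0.005
grasp_force: 0.0
```

>>> play_rows --targets '[0,0,0,0,0,0.4,1,0,0,0,0,0,0.5,1,0,0,0,0,0,0.4,1,0,0,0,0,0,0,1,0,0,0,0,0,0,1]'

```text
t: 9.2
ee_pos: [475.4, -92.5, 40.2]
tool_rot: [-0.0, 0.694, 0.72, 0.0]
wrist_force: [1.0, 0.4, 0.2]
grip_width: 0.001
grasp_force: 0.0
```

```bash
python3 -c "
from h import *
go([475.5,-93,9],down(2.2))
from see import blob
blob(475,-93,28,20,80)"
```

```text
t 9.2 at [475.4 -92.5  40.2] turn [-0.   -0.   -0.01] shift then [-0.01  0.    0.78] now [-0.01  0.    0.78] grip 0.001 0.0 F [1.  0.4 0.2] q [-0.44  0.1   1.98  0.    1.06 -0.48]
top none
scene 35 rect [479.8 -99.1] [31.2 14.7] 32.1 circ [476.6 -94.1] 15.7 z 79.7
```

>>> play_rows --targets '[0,0,0,0,0,-1,0,0,0,0,0,0,-1,0,0,0,0,0,0,0,0]'

```text
t: 9.6
ee_pos: [480.0, -94.7, 127.0]
tool_rot: [0.006, 0.694, 0.72, 0.002]
wrist_force: [-0.1, -1.0, 0.8]
grip_width: 0.241
grasp_force: 0.0
```

```bash
python3 -c "
from h import *
from see import blob
blob(616,-324,45,12,80)
c=cam('scene'); save(c,'s1.png'); p=c['color'][200:384,60:330]; cv2.imwrite('pics/s1.png',cv2.resize(p[...,::-1],None,fx=2.5,fy=2.5))"
```

```text
top 233 rect [ 615.4 -325. ] [49.9 52.9] 18.5 circ [ 614.5 -324.2] 27.7 z 40.6
scene 452 rect [ 618.5 -327.9] [56.2 53.8] 3.2 circ [ 618.4 -328. ] 29.2 z 36.1
```

View pics/s1.png

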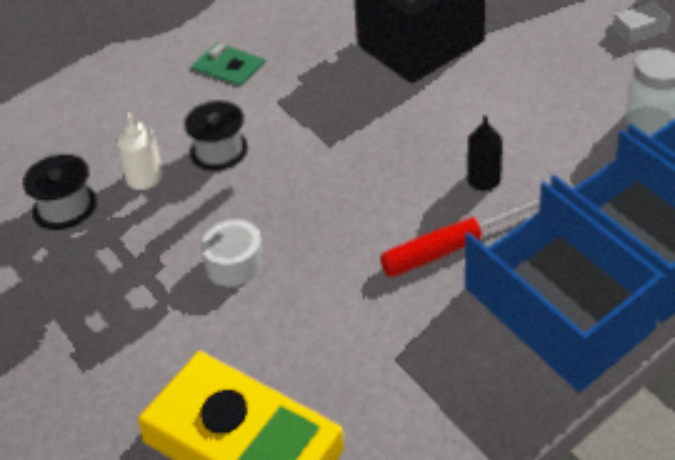

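>>> play_rows --targets '[0,0,0,-0.7,0.4,0,0,0,0,0,-0.99,0.57,0,0,0,0,0,-0.99,0.57,0,0,0,0,0,-0.99,0.57,0,0,0,0,0,-0.99,0.57,0,0,0,0,0,-0.8,0.45,0,0,0,0,0,-0.5,0.23,0.3,0,0,0,0,0,0,0.8,0,0,0,0,0,0,0.5,0,0,0,0,0,0,0,0]'

```text
t: 10.75
ee_pos: [614.9, -323.2, 49.4]
tool_rot: [-0.006, 0.694, 0.72, -0.001]
wrist_force: [-1.2, 0.1, -0.4]
grip_width: 1.001
grasp_force: 0.0
```

```bash
python3 -c "
from h import *
go([616.5,-325.5,5],down(2.2))"
```

```text
t 10.75 at [ 614.9 -323.2   49.4] turn [-0.06 -0.05 -0.01] shift then [-0.06  0.04  1.11] now [-0.07  0.05  1.11] grip 1.001 0.0 F [-1.2  0.1 -0.4] q [-0.66  0.6   1.32 -0.    1.23 -0.69]
```

>>> play_rows --targets '[0,0,0,-0.06,0.04,0.6,0,0,0,0,0,0,0.5,0,0,0,0,0,0,0,0.5,0,0,0,0,0,0,1,0,0,0,0,0,0,1,0,0,0,0,0,0,1,0,0,0,0,0,0,1,0,0,0,0,0,0,1,0,0,0,0,0,0,1,0,0,0,0,0,0,1]'

```text
t: 11.75
ee_pos: [620.2, -328.0, 11.9]
tool_rot: [0.0, 0.694, 0.72, 0.0]
wrist_force: [-0.5, -0.0, 0.2]
grip_width: 0.328
grasp_force: 0.0
```

>>> play_rows --targets '[0,0,0,0,0,-0.3,1,0,0,0,0,0,-0.5,1,0,0,0,0,0,-0.6,1,0,0,0,0,0,0,1]'

```text
t: 12.15
ee_pos: [623.0, -330.1, 73.3]
tool_rot: [0.004, 0.694, 0.72, 0.0]
wrist_force: [0.0, -0.1, 0.2]
grip_width: 0.003
grasp_force: 0.0
```

```bash
python3 -c "
from h import *
go([475.5,-93,7],down(2.2))
"
```

```text
t 12.15 at [ 623.  -330.1   73.3] turn [ 0.05  0.04 -0.  ] shift then [ 6.06 -3.46  1.66] now [ 6.07 -3.47  1.6 ] grip 0.003 0.0 F [ 0.  -0.1  0.2] q [-0.66  0.58  1.3   0.    1.26 -0.7 ]
```

```bash
python3 -c "
from h import *
from see import blob
blob(620,-325,75,12,50)
c=cam('scene'); p=c['color'][150:384,60:330]; cv2.imwrite('pics/s2.png',cv2.resize(p[...,::-1],None,fx=2.5,fy=2.5))"
```

```text
top none
scene 446 rect [ 618.4 -327.2] [55.2 53.9] 58.3 circ [ 618.3 -327.5] 28.8 z 35.1
```

View pics/s2.png

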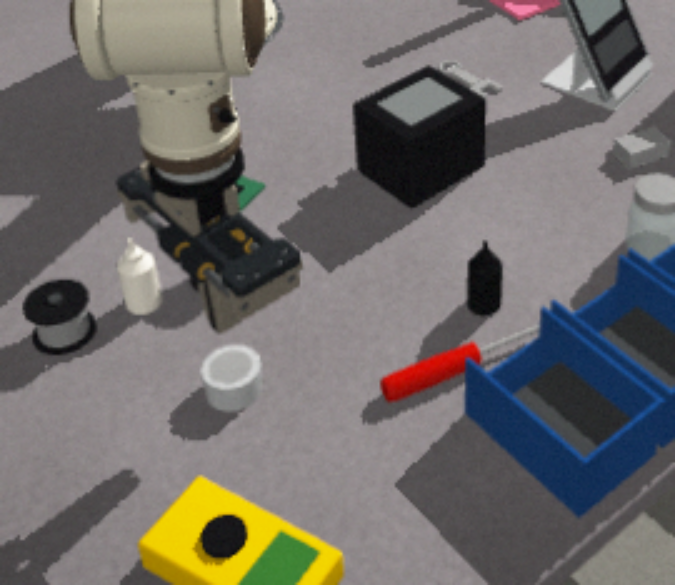

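>>> play_rows --targets '[0,0,1,0,0,0,0,0,0,1,0,0,0,0,0,0,1,0,0,0,0,0,0,1,0,0,0,0,0,0,1,0,0,0,0,0,0,1,0,0,0,0,0,0,1,0,0,0,0,0,0,1,0,0,0,0,0,0,0,0,0,0,0,0,0,0,0,0,0,0]'

```text
t: 13.3
ee_pos: [619.5, -327.5, 66.5]
tool_rot: [-0.001, 0.97, 0.245, -0.001]
wrist_force: [-0.8, 0.4, 0.6]
grip_width: 0.853
grasp_force: 0.0
```

>>> play_rows --targets '[0,0,0,0,0,0,0,0,0,0,0,0,0,0]'

```text
t: 13.5
ee_pos: [620.1, -327.9, 67.6]
tool_rot: [-0.0, 0.97, 0.244, -0.0]
wrist_force: [0.7, 0.6, 0.2]
grip_width: 0.995
grasp_force: 0.0
```

```bash
python3 -c "
from h import *
go([616.5,-325.5,5])"
```

```text
t 13.5 at [ 620.1 -327.9   67.6] turn [0. 0. 0.] shift then [-0.05 -0.09  1.57] now [-0.05 -0.09  1.57] grip 0.995 0.0 F [0.7 0.6 0.2] q [-0.66  0.58  1.3   0.    1.26  0.42]
```

>>> play_rows --targets '[0,0,0,-0.05,-0.05,0.8,0,0,0,0,0,0,0.77,0,0,0,0,0,0,0,0.2,0,0,0,0,0,0,0.35,0,0,0,0,0,0,0.35]'

```text
t: 14.0
ee_pos: [619.0, -328.2, 7.5]
tool_rot: [0.001, 0.97, 0.243, 0.001]
wrist_force: [-0.7, 0.8, 1.1]
grip_width: 0.764
grasp_force: 0.0
```

```bash
python3 -c "
from h import *
go([616.5,-325.5,5])
c=cam('scene'); p=c['color'][200:384,60:330]; cv2.imwrite('pics/s3.png',cv2.resize(p[...,::-1],None,fx=2.9,fy=2.9,interpolation=cv2.INTER_CUBIC))"
```

```text
t 14.0 at [ 619.  -328.2    7.5] turn [0. 0. 0.] shift then [-0.02 -0.09  0.06] now [-0.02 -0.09  0.06] grip 0.764 0.0 F [-0.7  0.8  1.1] q [-0.66  0.65  1.34  0.    1.15  0.42]
```

View pics/s3.png

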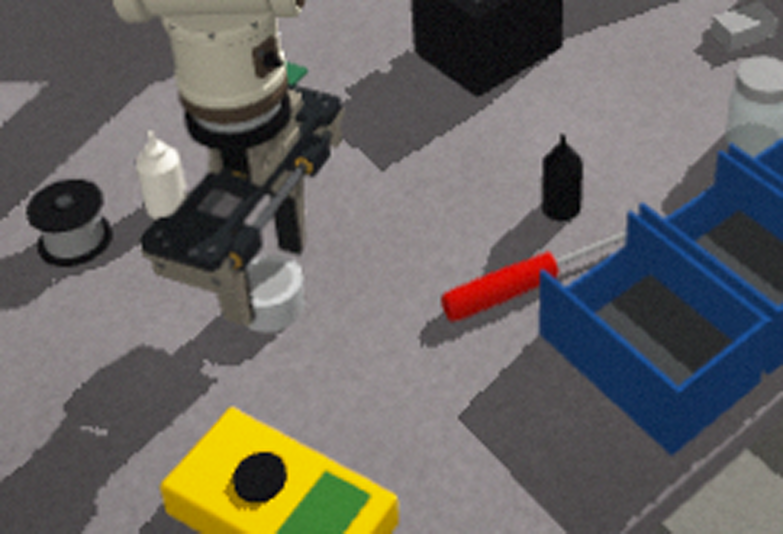

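>>> play_rows --targets '[0,0,0,0,0,0,0.45,0,0,0,0,0,0,0.45,0,0,0,0,0,0,0.45]'

```text
t: 14.35
ee_pos: [618.4, -327.7, 6.8]
tool_rot: [0.001, 0.97, 0.243, 0.001]
wrist_force: [-0.8, 0.8, 6.1]
grip_width: 0.566
grasp_force: 30.0
```

>>> play_rows --targets '[0,0,0,0,0,0,0.6,0,0,0,0,0,0,0.6]'

```text
t: 14.55
ee_pos: [618.5, -327.8, 6.8]
tool_rot: [0.001, 0.97, 0.243, 0.001]
wrist_force: [-0.9, 0.8, 5.4]
grip_width: 0.568
grasp_force: 30.0
```

```bash
python3 -c "
from h import *
go([616.5,-325.5,5])
from see import blob
c=cam('scene'); P=cloud(c); C=c['color'].astype(int)
# tin: bright grey pixels
m=(C.min(2)>120)&(C.max(2)-C.min(2)<25)&(P[...,2]>2)&(P[...,2]<45)&(np.hypot(P[...,0]-620,P[...,1]+327)<60)
q=P[m]; print(len(q),q.min(0),q.max(0),np.percentile(q,[5,50,95],axis=0))
"
```

```text
t 14.55 at [ 618.5 -327.8    6.8] turn [0. 0. 0.] shift then [-0.02 -0.07  0.05] now [-0.02 -0.07  0.05] grip 0.568 30.0042986869812 F [-0.9  0.8  5.4] q [-0.66  0.65  1.34  0.    1.15  0.42]
292 [ 589.71434044 -380.94082842    2.03924372] [ 678.43464446 -276.55284995   36.42439826] [[ 616.33750291 -351.63557656    2.49285454]
 [ 637.13199103 -327.55354117   28.75046616]
 [ 646.16757476 -305.56767493   32.96798297]]
```

>>> play_rows --targets '[0,0,0,0,0,0,1,0,0,0,0,0,-0.3,1,0,0,0,0,0,-0.5,1,0,0,-1,0,0,-0.5,1,0,0,-1,0,0,-0.3,1,0,0,-1,0,0,0,1,0,0,-1,0,0,0,1,0,0,-1,0,0,0,1,0,0,-1,0,0,0,1,0,0,-1,0,0,0,1]'

```text
t: 15.6
ee_pos: [617.6, -327.3, 69.7]
tool_rot: [0.0, 0.74, 0.672, -0.0]
wrist_force: [0.1, -0.5, -0.2]
grip_width: 0.003
grasp_force: 0.0
```

>>> play_rows --targets '[0,0,-1,0,0,0,1,0,0,-0.4,0,0,0,1,0,0,0,0,0,0,1,0,0,0,0,0,0,1]'

```text
t: 16.0
ee_pos: [617.6, -327.3, 69.5]
tool_rot: [0.0, 0.674, 0.739, -0.0]
wrist_force: [0.0, -0.0, -0.4]
grip_width: 0.006
grasp_force: 0.0
```

```bash
python3 -c "
from h import *
go([475.5,-93,7.5],down(2.2))"
```

```text
t 16.0 at [ 617.6 -327.3   69.5] turn [0.   0.   0.38] shift then [ 5.99 -3.33  1.55] now [ 6.16 -3.    1.55] grip 0.006 0.0 F [ 0.  -0.  -0.4] q [-0.66  0.57  1.31 -0.    1.26 -0.75]
```

```bash
python3 -c "
from h import *
from see import blob
blob(617,-327,55,12,50)
"
```

```text
top none
scene 452 rect [ 619.9 -333.1] [54.5 54.9] 43.7 circ [ 618.8 -333. ] 29.0 z 36.1
```

>>> play_rows --targets '[0,0,1,0,0,0,0,0,0,1,0,0,0,0,0,0,1,0,0,0,0,0,0,1,0,0,0,0,0,0,1,0,0,0,0,0,0,1,0,0,0,0,0,0,1,0,0,0,0,0,0,1,0,0,0,0,0,0,0.4,0,0,0,0,0,0,0,0,0,0,0]'

```text
t: 17.1
ee_pos: [617.5, -327.2, 69.1]
tool_rot: [0.0, 0.97, 0.243, -0.0]
wrist_force: [-0.5, -0.9, -0.0]
grip_width: 0.853
grasp_force: 0.0
```

```bash
python3 -c "
from h import *
from see import blob
go([617,-327,2])
blob(617,-327,55,12,50)
c=cam('scene'); p=c['color'][240:360,100:260]; cv2.imwrite('pics/s4.png',cv2.resize(p[...,::-1],None,fx=4,fy=4,interpolation=cv2.INTER_CUBIC))
"
```

```text
t 17.1 at [ 617.5 -327.2   69.1] turn [0. 0. 0.] shift then [-0.01 -0.01  1.68] now [-0.01 -0.01  1.68] grip 0.853 0.0 F [-0.5 -0.9 -0. ] q [-0.66  0.58  1.31 -0.    1.26  0.42]
top none
scene 452 rect [ 618.7 -333.6] [53.9 56.5] 88.5 circ [ 618.7 -331.4] 29.4 z 35.6
```

View pics/s4.png

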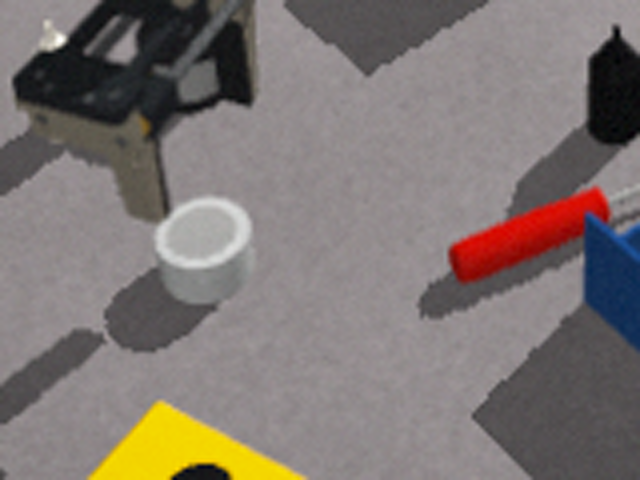

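```bash
python3 -c "
from h import *
c=cam('scene'); P=cloud(c)
np.set_printoptions(precision=0,suppress=True)
for v in range(284,298,2): print(v,[tuple(P[v,u].round().astype(int)) for u in range(128,144,3)])
go([617,-327,2]); s=env.get_state(); Rm=R.from_quat(s['tool_rot'],scalar_first=True).as_matrix(); print(Rm)
q=P[(np.hypot(P[...,0]-617,P[...,1]+327)<90)&(P[...,2]>60)&(P[...,2]<110)]; t=(q-s['ee_pos'])@Rm
print(len(t)); print(np.percentile(t,[2,10,50,90,98],axis=0))
l=t[t[:,1]>20]; r=t[t[:,1]<-20]; print('L',len(l),l.min(0),l.max(0)); print('R',len(r),r.min(0) if len(r) else '',r.max(0) if len(r) else '')
"
```

```text
284 [(np.int64(639), np.int64(-385), np.int64(132)), (np.int64(649), np.int64(-382), np.int64(138)), (np.int64(652), np.int64(-377), np.int64(136)), (np.int64(650), np.int64(-370), np.int64(130)), (np.int64(536), np.int64(-315), np.int64(0)), (np.int64(541), np.int64(-310), np.int64(-1))]
286 [(np.int64(638), np.int64(-385), np.int64(125)), (np.int64(645), np.int64(-382), np.int64(129)), (np.int64(654), np.int64(-379), np.int64(133)), (np.int64(652), np.int64(-371), np.int64(127)), (np.int64(540), np.int64(-318), np.int64(-2)), (np.int64(545), np.int64(-312), np.int64(-3))]
288 [(np.int64(527), np.int64(-344), np.int64(-1)), (np.int64(643), np.int64(-381), np.int64(120)), (np.int64(650), np.int64(-378), np.int64(123)), (np.int64(653), np.int64(-373), np.int64(122)), (np.int64(647), np.int64(-364), np.int64(110)), (np.int64(550), np.int64(-316), np.int64(-3))]
290 [(np.int64(533), np.int64(-347), np.int64(-1)), (np.int64(641), np.int64(-382), np.int64(112)), (np.int64(648), np.int64(-378), np.int64(116)), (np.int64(651), np.int64(-373), np.int64(115)), (np.int64(647), np.int64(-365), 
[... 594 characters left out ...]
(np.int64(595), np.int64(-337), np.int64(28))]
296 [(np.int64(549), np.int64(-356), np.int64(-3)), (np.int64(554), np.int64(-351), np.int64(-3)), (np.int64(559), np.int64(-346), np.int64(-3)), (np.int64(651), np.int64(-375), np.int64(97)), (np.int64(596), np.int64(-346), np.int64(29)), (np.int64(605), np.int64(-343), np.int64(34))]
t 17.3 at [ 618. -327.   69.] turn [0. 0. 0.] shift then [-0. -0.  2.] now [-0. -0.  2.] grip 0.996 0.0 F [-1.  0.  1.] q [-1.  1.  1.  0.  1.  0.]
[[ 1.  0. -0.]
 [ 0. -1.  0.]
 [-0. -0. -1.]]
101
[[ -9. -56. -41.]
 [ -7. -49. -39.]
 [  6.  46. -33.]
 [ 10.  59. -26.]
 [ 11.  60. -23.]]
L 51 [-10.  46. -41.] [ 11.  61. -22.]
R 50 [-11. -57. -40.] [ 11. -44. -24.]
```

>>> play_rows --targets '[0,0,0,0,0.05,0.8,0,0,0,0,0,0,0.7,0,0,0,0,0,0,0.2,0,0,0,0,0,0,0.1,0,0,0,0,0,0,0,0]'

```text
t: 17.8
ee_pos: [618.9, -329.2, -2.2]
tool_rot: [0.0, 0.97, 0.243, 0.0]
wrist_force: [-0.3, 0.6, -0.1]
grip_width: 1.0
grasp_force: 0.0
```

```bash
cat >> h.py <<'E'
def tips(zr=60):
    c=cam('scene'); P=cloud(c); s=env.get_state(); Rm=R.from_quat(s['tool_rot'],scalar_first=True).as_matrix()
    t=(P.reshape(-1,3)-s['ee_pos'])@Rm
    t=t[(abs(t[:,0])<14)&(abs(t[:,1])<75)&(t[:,2]>-zr)&(t[:,2]<10)&(P.reshape(-1,3)[:,2]>5)]
    for k in(1,-1):
        l=t[(k*t[:,1]>30)]; print('finger',k,len(l),np.percentile(l,[3,50,97],axis=0).round(1).tolist() if len(l)>5 else '')
E
python3 -c "
from h import *
go([617,-327,-8]); tips()"
```

```text
t 17.8 at [ 618.9 -329.2   -2.2] turn [0. 0. 0.] shift then [-0.02 -0.07  0.14] now [-0.02 -0.07  0.14] grip 1.0 0.0 F [-0.3  0.6 -0.1] q [-0.66  0.66  1.33  0.    1.14  0.42]
finger 1 103 [[-8.1, 45.6, -58.3], [6.6, 58.2, -42.2], [9.9, 61.6, -25.4]]
finger -1 114 [[-8.9, -58.9, -58.9], [4.0, -47.9, -40.2], [10.6, -45.0, -22.6]]
```

>>> play_rows --targets '[0,0,0,0,0,0.15,0.3,0,0,0,0,0,0,1,0,0,0,0,0,0,1,0,0,0,0,0,0,1,0,0,0,0,0,0,1,0,0,0,0,0,0,1,0,0,0,0,0,0,1,0,0,0,0,0,-0.3,1,0,0,0,0,0,-0.5,1,0,0,0,0,0,-0.8,1]'

```text
t: 18.85
ee_pos: [616.7, -327.5, 53.6]
tool_rot: [-0.002, 0.97, 0.243, -0.002]
wrist_force: [0.3, -0.7, -1.0]
grip_width: 0.591
grasp_force: 30.0
```

>>> play_rows --targets '[0,0,-1,0,0,-0.4,1,0,0,-1,0,0,0,1,0,0,-1,0,0,0,1,0,0,-1,0,0,0,1,0,0,-1,0,0,0,1,0,0,-1,0,0,0,1,0,0,-1,0,0,0,1,0,0,-1,0,0,0,1,0,0,0,0,0,0,1]'

```text
t: 19.75
ee_pos: [618.4, -328.8, 71.6]
tool_rot: [-0.0, 0.694, 0.72, 0.0]
wrist_force: [-0.5, -0.4, -2.5]
grip_width: 0.59
grasp_force: 30.0
```

```bash
python3 -c "
from h import *
go([475.5,-93,-8],down(2.2))"
```

```text
t 19.75 at [ 618.4 -328.8   71.6] turn [-0. -0. -0.] shift then [ 6.03 -3.34  1.99] now [ 6.03 -3.35  1.99] grip 0.59 29.998445212841034 F [-0.5 -0.4 -2.5] q [-0.66  0.58  1.3   0.    1.26 -0.7 ]
```

>>> play_rows --targets '[0,0,0,0.6,-0.33,0,1,0,0,0,0.9,-0.5,0,1,0,0,0,0.99,-0.55,0,1,0,0,0,0.99,-0.55,0,1,0,0,0,0.99,-0.55,0,1,0,0,0,0.9,-0.5,0,1,0,0,0,0.66,-0.36,0,1,0,0,0,0,0,0.6,1,0,0,0,0,0,0.8,1,0,0,0,0,0,0.3,1]'

```text
t: 20.75
ee_pos: [473.9, -91.8, 1.1]
tool_rot: [-0.002, 0.695, 0.719, -0.001]
wrist_force: [0.2, -0.2, -1.2]
grip_width: 0.588
grasp_force: 30.0
```

>>> play_rows --targets '[0,0,0,0,0,0.2,1,0,0,0,0,0,0.05,1,0,0,0,0,0,0,1,0,0,0,0,0,0,1]'

```text
t: 21.15
ee_pos: [476.9, -93.5, -5.8]
tool_rot: [0.001, 0.694, 0.72, 0.0]
wrist_force: [-0.5, 0.6, -1.3]
grip_width: 0.593
grasp_force: 30.0
```

```bash
python3 -c "
from h import *
go([475.5,-93,-8],down(2.2))"
```

```text
t 21.15 at [476.9 -93.5  -5.8] turn [ 0.01  0.01 -0.01] shift then [ 0.01 -0.03  0.05] now [ 0.01 -0.03  0.05] grip 0.593 29.99970853328705 F [-0.5  0.6 -1.3] q [-0.44  0.19  1.99  0.    0.96 -0.48]
```

Lower the last 2 mm, release, rise.

>>> play_rows --targets '[0,0,0,0,0,0.05,1,0,0,0,0,0,0,1,0,0,0,0,0,0,0.2,0,0,0,0,0,0,0.2,0,0,0,0,0,0,0.2,0,0,0,0,0,0,0.2,0,0,0,0,0,-0.6,0.2,0,0,0,0,0,-1,0.5,0,0,0,0,0,-1,0.7,0,0,0,0,0,-1,0.7]'

```text
t: 22.15
ee_pos: [475.6, -92.8, 136.6]
tool_rot: [-0.0, 0.694, 0.72, -0.0]
wrist_force: [0.2, -0.5, -0.8]
grip_width: 0.56
grasp_force: 0.0
```

>>> play_rows --targets '[0,0,0,0,0,-1,0.7,0,0,0,0,0,-1,0.7,0,0,0,0,0,-1,0.7,0,0,0,0,0,0,0.7,0,0,0,0,0,0,0.7]'

```text
t: 22.65
ee_pos: [476.3, -93.2, 255.8]
tool_rot: [0.001, 0.694, 0.72, 0.0]
wrist_force: [0.1, -0.2, -0.9]
grip_width: 0.304
grasp_force: 0.0
```

```bash
python3 -c "
from h import *
from see import blob
blob(475.5,-93,45,12,60)
n=np.array([.8365,.2135,.504]); n/=np.linalg.norm(n)
yt=np.cross([0,0,1],n); yt/=np.linalg.norm(yt); zt=np.cross(n,yt)
top=np.array([431.7,314.5,176.3])
Rt=np.c_[yt,n,-zt]
for d in (-60,-10,15,40): go(top-zt*d,Rt)
"
```

```text
top 98 rect [ 471.9 -101.3] [28.5 52.4] 75.1 circ [473.8 -93.7] 26.5 z 38.9
scene 275 rect [476.6 -97.3] [53.1 57.5] 74.5 circ [475.9 -95.5] 30.1 z 37.0
t 22.75 at [475.1 -92.6 253.4] turn [-3.79  0.39 -1.49] shift then [10.13  0.29  0.9 ] now [10.05 -1.44  0.65] grip 0.301 0.0 F [0.6 0.8 0.4] q [-0.44 -0.12  1.75 -0.    1.51 -0.48]
t 22.75 at [475.1 -92.6 253.4] turn [-3.79  0.39 -1.49] shift then [10.13  0.29  2.15] now [10.18 -0.82  1.73] grip 0.301 0.0 F [0.6 0.8 0.4] q [-0.44 -0.12  1.75 -0.    1.51 -0.48]
t 22.75 at [475.1 -92.6 253.4] turn [-3.79  0.39 -1.49] shift then [10.13  0.29  2.78] now [10.25 -0.51  2.27] grip 0.301 0.0 F [0.6 0.8 0.4] q [-0.44 -0.12  1.75 -0.    1.51 -0.48]
t 22.75 at [475.1 -92.6 253.4] turn [-3.79  0.39 -1.49] shift then [10.13  0.29  3.4 ] now [10.31 -0.2   2.81] grip 0.301 0.0 F [0.6 0.8 0.4] q [-0.44 -0.12  1.75 -0.    1.51 -0.48]
```

>>> play_rows --targets '[-0.76,0.08,-0.3,0,0,0,0.5,-0.76,0.08,-0.3,0,0,0,0.5,-0.76,0.08,-0.3,0,0,0,0.5,-0.76,0.08,-0.3,0,0,0,0.5,-0.75,0.07,-0.29,0,0,0,0.5,0,0,0,0.7,0.02,0,0.5,0,0,0,0.95,0.03,0,0.5,0,0,0,0.95,0.03,0,0.5,0,0,0,0.95,0.03,0,0.5,0,0,0,0.95,0.03,0,0.5]'

```text
t: 23.75
ee_pos: [434.8, 83.7, 255.5]
tool_rot: [0.161, 0.593, 0.762, 0.206]
wrist_force: [-0.2, 0.5, 0.4]
grip_width: 0.497
grasp_force: 0.0
```

>>> play_rows --targets '[0,0,0,0.95,0.03,0.1,0.5,0,0,0,0.95,0.03,0.2,0.5,0,0,0,0.95,0.03,0.2,0.5,0,0,0,0.95,0.03,0.2,0.5,0,0,0,0.95,0.03,0.2,0.5,0,0,0,0.88,0.03,0,0.5,0,0,0,0,0,0,0.5,0,0,0,0,0,0,0.5,0,0,0,0,0,0,0.5]'

```text
t: 24.65
ee_pos: [403.8, 305.7, 228.6]
tool_rot: [0.162, 0.592, 0.762, 0.206]
wrist_force: [-0.8, -0.1, 0.3]
grip_width: 0.499
grasp_force: 0.0
```

```bash
cat >> h.py <<'E'
n=np.array([.8365,.2135,.504]); n/=np.linalg.norm(n)
yt=np.cross([0,0,1],n); yt/=np.linalg.norm(yt); zt=np.cross(n,yt)
top=np.array([431.7,314.5,176.3]); Rtab=np.c_[yt,n,-zt]
E
python3 -c "
from h import *
go(top+zt*60,Rtab); go(top-zt*52,Rtab)
c=cam('scene'); P=cloud(c).reshape(-1,3); s=env.get_state(); Rm=R.from_quat(s['tool_rot'],scalar_first=True).as_matrix()
t=(P-s['ee_pos'])@Rm
f=t[(abs(t[:,0])<14)&(abs(t[:,1])<60)&(t[:,2]>-60)&(t[:,2]<20)]
for k in (1,-1):
  l=f[k*f[:,1]>0]; print(k,len(l),np.percentile(l,[3,50,97],axis=0).round(1).tolist() if len(l)>4 else '')
b=t[(abs(t[:,0])<75)&(abs(t[:,1])<30)&(t[:,2]>35)&(t[:,2]<170)]; print('tablet',len(b),np.percentile(b,[2,50,98],axis=0).round(1).tolist())
cv2.imwrite('pics/s5.png',cv2.resize(c['color'][60:220,180:400][...,::-1],None,fx=3,fy=3))
"
```

```text
t 24.65 at [403.8 305.7 228.6] turn [0.01 0.02 0.  ] shift then [ 0.04 -0.03 -0.  ] now [ 0.04 -0.03 -0.  ] grip 0.499 0.0 F [-0.8 -0.1  0.3] q [ 0.5  -0.48  2.18 -0.16  0.93  0.31]
t 24.65 at [403.8 305.7 228.6] turn [0.01 0.02 0.  ] shift then [ 0.04 -0.03  2.8 ] now [ 0.05 -0.03  2.8 ] grip 0.499 0.0 F [-0.8 -0.1  0.3] q [ 0.5  -0.48  2.18 -0.16  0.93  0.31]
1 84 [[-12.4, 20.3, -59.0], [-7.7, 31.6, -41.6], [9.2, 37.4, -23.7]]
-1 85 [[-13.0, -38.2, -58.4], [-5.5, -26.7, -42.2], [9.9, -22.9, -23.4]]
tablet 821 [[-62.1, -4.7, 64.8], [-7.1, 2.2, 115.4], [60.3, 6.4, 168.7]]
```

View pics/s5.png

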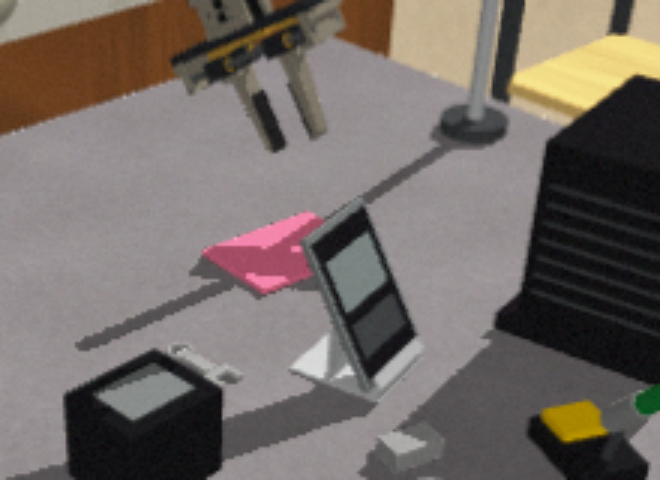

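>>> play_rows --targets '[0,0,0,0,-0.03,0.6,0.5,0,0,0,0,0,0.8,0.5,0,0,0,0,0,0.8,0.5,0,0,0,0,0,0.5,0.5,0,0,0,0,0,0.2,0.5,0,0,0,0,0,0,0.5,0,0,0,0,0,0,0.7,0,0,0,0,0,0,1,0,0,0,0,0,0,1,0,0,0,0,0,0,1]'

```text
t: 25.7
ee_pos: [460.1, 321.2, 130.1]
tool_rot: [0.162, 0.592, 0.762, 0.207]
wrist_force: [0.9, 0.2, 0.6]
grip_width: 0.177
grasp_force: 0.0
```

>>> play_rows --targets '[0,0,0,0,0,0,1,0,0,0,0,0,0,1,0,0,0,0,0,0,1]'

```text
t: 26.0
ee_pos: [459.8, 321.1, 129.6]
tool_rot: [0.161, 0.592, 0.762, 0.207]
wrist_force: [-4.6, -1.3, 5.8]
grip_width: 0.094
grasp_force: 30.0
```

```bash
python3 -c "
from h import *
go(top-zt*56,Rtab)"
```

```text
t 26.0 at [459.8 321.1 129.6] turn [0.02 0.01 0.  ] shift then [ 0.01 -0.03  0.03] now [ 0.01 -0.03  0.03] grip 0.094 30.0107279419899 F [-4.6 -1.3  5.8] q [ 0.46 -0.19  2.17 -0.18  0.65  0.32]
```

>>> play_rows --targets '[0,0,0,0,0,-0.3,1,0,0,0,0,0,-0.6,1,0,0,0,0,0,-0.8,1,0,0,0,0,0,-0.8,1,0,0,0,0,0,0,1,0,0,0,0,0,0,1,0,0,0,0,0,0,1]'

```text
t: 26.7
ee_pos: [409.7, 307.8, 212.1]
tool_rot: [0.161, 0.592, 0.763, 0.204]
wrist_force: [-0.9, 0.1, -4.7]
grip_width: 0.096
grasp_force: 30.0
```

```bash
cat >> h.py <<'E'
ST=np.array([471,24.5,0]); PSI=2.2
def tabR(th,psi=PSI):
    a,b=np.radians(th),np.radians(psi); x=np.array([np.cos(a)*np.cos(b),np.cos(a)*np.sin(b),np.sin(a)]); z=np.array([-np.sin(a)*np.cos(b),-np.sin(a)*np.sin(b),np.cos(a)])
    return np.c_[np.cross(z,x),x,-z]
def st(x,y,z): b=np.radians(PSI); return ST+np.array([x*np.cos(b)-y*np.sin(b),x*np.sin(b)+y*np.cos(b),z])
def tabmeas():
    for nm in('scene','top'):
        P=cloud(cam(nm)).reshape(-1,3); s=env.get_state(); Rm=R.from_quat(s['tool_rot'],scalar_first=True).as_matrix()
        t=(P-s['ee_pos'])@Rm; b=t[(abs(t[:,0])<75)&(abs(t[:,1])<12)&(t[:,2]>20)&(t[:,2]<150)&(P[:,2]>8)]
        if len(b)<20: print(nm,'none'); continue
        k=np.linalg.lstsq(np.c_[b[:,[0,2]],np.ones(len(b))],b[:,1],rcond=None)[0]
        print(nm,len(b),'pct',np.percentile(b,[1,50,99],axis=0).round(1).tolist(),'rect',cv2.minAreaRect(b[:,[0,2]].astype(np.float32)),'slopes deg',np.degrees(k[:2]).round(2),k[2].round(1))
E
python3 -c "
from h import *
tabmeas()
go(st(172-125*.485,0,211.5),tabR(29))"
```

```text
scene 944 pct [[-64.2, -5.8, 21.2], [-9.3, 2.4, 80.4], [59.8, 7.1, 147.8]] rect ((-1.550445556640625, 84.92596435546875), (130.0900115966797, 129.67413330078125), 0.13938330113887787) slopes deg [ 0.3  -1.85] 4.6
top 458 pct [[-59.0, -3.0, 21.7], [-17.1, 3.7, 90.8], [61.2, 6.3, 148.7]] rect ((2.0879745483398438, 85.00578308105469), (129.52972412109375, 123.08733367919922), 89.84757232666016) slopes deg [ 0.21 -2.12] 6.5
t 26.8 at [410.  307.9 212.4] turn [ 0.15 -0.73  1.33] shift then [-7.14  3.52  1.98] now [-7.83  2.1   1.27] grip 0.1 29.99402493238449 F [-0.2 -0.4 -3.5] q [ 0.49 -0.44  2.18 -0.16  0.89  0.31]
```

>>> play_rows --targets '[0.08,-0.37,0.67,0,0,0,1,0.07,-0.36,0.66,0,0,0,1,0,0,0,-0.5,0.25,0.14,1,0,0,0,-0.9,0.44,0.25,1,0,0,0,-0.95,0.47,0.26,1,0,0,0,-0.95,0.47,0.26,1,0,0,0,-0.95,0.47,0.26,1,0,0,0,-0.95,0.47,0.26,1,0,0,0,-0.95,0.47,0.26,1,0,0,0,-0.6,0.3,0.17,1]'

```text
t: 27.8
ee_pos: [574.7, 41.2, 213.6]
tool_rot: [0.174, 0.672, 0.696, 0.181]
wrist_force: [-0.1, 1.2, -4.5]
grip_width: 0.097
grasp_force: 30.0
```

>>> play_rows --targets '[0,0,0,-0.39,0.18,0.1,1,0,0,0,0,0,0,1,0,0,0,0,0,0,1,0,0,0,0,0,0,1]'

```text
t: 28.2
ee_pos: [582.1, 30.2, 214.1]
tool_rot: [0.173, 0.671, 0.697, 0.182]
wrist_force: [-0.9, 0.1, -4.0]
grip_width: 0.098
grasp_force: 30.0
```

```bash
python3 -c "
from h import *
tabmeas()
go(st(172-125*.485,0,211.5),tabR(29))
go(st(112-125*.485,0,111.5),tabR(29))"
```

```text
scene 1539 pct [[-62.7, -2.8, 21.0], [-5.6, 3.1, 73.1], [61.1, 7.3, 127.0]] rect ((-0.4417457580566406, 74.67407989501953), (109.79466247558594, 128.3355712890625), 89.61470794677734) slopes deg [ 0.39 -0.36] 3.4
top 216 pct [[-58.4, 1.2, 21.2], [36.5, 3.2, 58.2], [64.5, 5.2, 125.1]] rect ((2.6431045532226562, 76.86672973632812), (123.42581939697266, 112.15531158447266), 0.4599689543247223) slopes deg [ 0.07 -0.12] 3.3
t 28.3 at [582.3  30.4 214.7] turn [ 0.02 -0.02  0.  ] shift then [-0.04 -0.04  0.07] now [-0.04 -0.04  0.07] grip 0.094 30.000129640102386 F [-0.3  0.4 -3.3] q [-0.24 -0.27  2.04  0.18  0.88 -0.36]
t 28.3 at [582.3  30.4 214.7] turn [ 0.02 -0.02  0.  ] shift then [-0.04 -2.57  1.53] now [-0.04 -2.57  1.52] grip 0.094 30.000129640102386 F [-0.3  0.4 -3.3] q [-0.24 -0.27  2.04  0.18  0.88 -0.36]
```

>>> play_rows --targets '[0,0,0,-0.04,-0.5,0.44,1,0,0,0,0,-0.6,0.53,1,0,0,0,0,-0.5,0.44,1,0,0,0,0,-0.32,0.29,1,0,0,0,0,0,0,1,0,0,0,0,0,0,1,0,0,0,0,0,0,1]'

```text
t: 29.0
ee_pos: [549.8, 26.8, 119.5]
tool_rot: [0.175, 0.671, 0.697, 0.183]
wrist_force: [0.5, -0.3, -3.6]
grip_width: 0.096
grasp_force: 30.0
```

```bash
python3 -c "
from h import *
tabmeas()
go(st(114-127*.485,0,118),tabR(29))
go(st(114-127*.485,0,113),tabR(29))"
```

```text
scene 1376 pct [[-62.2, -3.1, 21.3], [-5.0, 3.5, 73.0], [61.2, 7.8, 126.6]] rect ((0.5734024047851562, 74.15396881103516), (129.3011932373047, 108.07227325439453), 0.18003065884113312) slopes deg [ 0.22 -0.33] 3.8
top 191 pct [[-58.5, 0.3, 20.7], [41.2, 3.4, 69.6], [65.7, 5.7, 127.7]] rect ((3.381244659423828, 74.45076751708984), (125.00313568115234, 108.34439849853516), 0.03165315091609955) slopes deg [ 0.06 -0.14] 3.6
t 29.1 at [549.7  26.6 119.3] turn [ 0.04 -0.01 -0.  ] shift then [ 0.02 -0.59 -0.29] now [ 0.02 -0.59 -0.29] grip 0.098 30.00007599592209 F [ 0.7 -0.7 -3.6] q [-0.27 -0.25  2.23  0.24  0.68 -0.46]
t 29.1 at [549.7  26.6 119.3] turn [ 0.04 -0.01 -0.  ] shift then [ 0.02 -0.65 -0.18] now [ 0.02 -0.65 -0.19] grip 0.098 30.00007599592209 F [ 0.7 -0.7 -3.6] q [-0.27 -0.25  2.23  0.24  0.68 -0.46]
```

>>> play_rows --targets '[0,0,0,0.02,-0.2,-0.1,1,0,0,0,0,-0.2,-0.1,1,0,0,0,0,-0.2,-0.05,1,0,0,0,0,-0.05,0.07,1,0,0,0,0,0,0,1,0,0,0,0,0,0,1]'

```text
t: 29.7
ee_pos: [524.1, 26.1, 114.0]
tool_rot: [0.176, 0.671, 0.697, 0.184]
wrist_force: [-5.1, 0.8, 6.4]
grip_width: 0.095
grasp_force: 30.0
```

```bash
python3 -c "
from h import *
go(st(114-127*.485,0,113),tabR(29))
c=cam('scene'); cv2.imwrite('pics/s6.png',cv2.resize(c['color'][120:250,180:360][...,::-1],None,fx=4,fy=4,interpolation=cv2.INTER_CUBIC))"
```

```text
t 29.7 at [524.1  26.1 114. ] turn [ 0.06 -0.01 -0.01] shift then [ 0.01 -0.03  0.01] now [ 0.01 -0.03  0.01] grip 0.095 30.002211034297943 F [-5.1  0.8  6.4] q [-0.29 -0.33  2.3   0.25  0.69 -0.48]
```

View pics/s6.png

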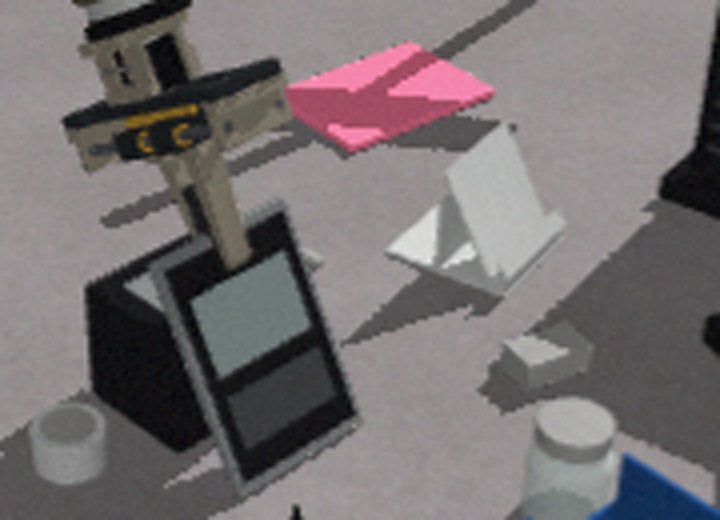

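>>> play_rows --targets '[0,0,0,0,0,-0.02,1,0,0,0,0,0,0,1,0,0,0,0,0,0,0.78,0,0,0,0,0,0,0.78,0,0,0,0,0,0,0.78,0,0,0,0,0,0,0.78,0,0,0,0,0,0,0.78]'

```text
t: 30.45
ee_pos: [522.4, 26.4, 112.5]
tool_rot: [0.174, 0.671, 0.697, 0.182]
wrist_force: [0.3, -0.3, 0.3]
grip_width: 0.22
grasp_force: 0.0
```

```bash
cat >> h.py <<'E'
def tabworld():
    for nm in('scene','top'):
        P=cloud(cam(nm)).reshape(-1,3); b=np.radians(PSI); d=P-ST
        q=np.c_[d[:,0]*np.cos(b)+d[:,1]*np.sin(b),-d[:,0]*np.sin(b)+d[:,1]*np.cos(b),d[:,2]]
        t=np.radians(30)
        u=(q-[115,0,4])@np.array([np.cos(t),0,np.sin(t)])
        m=(abs(u)<30)&(abs(q[:,1])<85)&(q[:,2]>15)&(q[:,2]<110)&(q[:,0]>58); p=q[m]
        for _ in range(4):
            c=p.mean(0); n_=np.linalg.svd(p-c,full_matrices=False)[2][2]; n_*=np.sign(n_[0]); p=p[abs((p-c)@n_)<4]
        foot=c[0]+(c[2]-4)*n_[2]/n_[0]+c[1]*n_[1]/n_[0]
        print(nm,len(p),'tilt',np.degrees(np.arctan2(n_[2],n_[0])).round(1),'yaw rel',np.degrees(np.arctan2(n_[1],n_[0])).round(1),'foot x',foot.round(1),'y pct',np.percentile(p[:,1],[1,99]).round(1))
E
python3 -c "
from h import *
tabworld(); go(ST)"
```

```text
scene 1209 tilt 31.5 yaw rel 0.1 foot x 119.0 y pct [-62.3  59.9]
top 228 tilt 31.8 yaw rel 0.5 foot x 119.6 y pct [-58.7  63.5]
t 30.55 at [522.5  26.4 112.6] turn [0. 0. 0.] shift then [-0.   -2.5   1.83] now [-0.   -2.5   1.83] grip 0.222 0.0 F [ 0.   0.1 -1. ] q [-0.29 -0.33  2.31  0.25  0.7  -0.48]
```

>>> play_rows --targets '[0,0,0,0,0,-0.3,0.78,0,0,0,0,0,-0.6,0.78,0,0,0,0,0,-1,0.78,0,0,0,0,0,-1,0.5,0,0,0,0,0,-1,0.2,0,0,0,0,0,0,0,0,0,0,0,0,0,0,0,0,0,0,0,0,0]'

```text
t: 31.35
ee_pos: [445.9, 23.5, 247.0]
tool_rot: [0.173, 0.672, 0.697, 0.182]
wrist_force: [0.1, 0.1, -0.6]
grip_width: 0.633
grasp_force: 0.0
```

```bash
python3 -c "
from h import *
tabworld()
from see import blob
blob(629,246,45,14,45)
for yw in (79,-101): go([629,246,120],down(yw))"
```

```text
scene 1225 tilt 31.7 yaw rel 0.4 foot x 119.3 y pct [-62.3  60.7]
top 535 tilt 31.6 yaw rel 0.3 foot x 119.2 y pct [-57.8  63.3]
top 223 rect [629.3 248.5] [62.  36.6] 76.7 circ [628.7 248.1] 33.9 z 34.1
scene 188 rect [629.6 244.1] [62.7 41.6] 78.6 circ [630.3 244.6] 35.0 z 29.1
t 31.55 at [445.9  23.5 247. ] turn [ 3.08  2.41 -9.39] shift then [-3.43  6.33  3.18] now [5.37 2.63 5.12] grip 0.807 0.0 F [-0.1  0.4 -0.1] q [-0.39 -0.77  2.3   0.22  1.16 -0.47]
t 31.55 at [445.9  23.5 247. ] turn [ 2.56 -3.28 12.58] shift then [ 3.43 -6.33  3.18] now [5.37 2.63 5.12] grip 0.807 0.0 F [-0.1  0.4 -0.1] q [-0.39 -0.77  2.3   0.22  1.16 -0.47]
```

>>> play_rows --targets '[0.28,0.22,-0.85,0,0,0,0,0.28,0.22,-0.85,0,0,0,0,0.28,0.22,-0.85,0,0,0,0,0.28,0.22,-0.85,0,0,0,0,0.28,0.22,-0.85,0,0,0,0,0.28,0.22,-0.85,0,0,0,0,0.28,0.22,-0.85,0,0,0,0,0.28,0.22,-0.85,0,0,0,0,0.28,0.22,-0.85,0,0,0,0,0.28,0.22,-0.85,0,0,0,0]'

```text
t: 32.55
ee_pos: [446.3, 23.2, 247.7]
tool_rot: [0.017, 0.155, 0.988, 0.018]
wrist_force: [0.3, 0.5, -0.2]
grip_width: 1.0
grasp_force: 0.0
```

>>> play_rows --targets '[0.28,0.21,-0.85,0,0,0,0,0,0,0,-0.49,0.9,0,0,0,0,0,-0.49,0.9,0,0,0,0,0,-0.49,0.9,0,0,0,0,0,-0.49,0.9,0,0,0,0,0,-0.49,0.9,0,0,0,0,0,-0.49,0.9,0,0,0,0,0,-0.49,0.9,0,0,0,0,0,0,0,0.8,0,0,0,0,0,0,0.5,0]'

```text
t: 33.55
ee_pos: [630.2, 244.8, 193.7]
tool_rot: [0.0, 0.097, 0.995, 0.0]
wrist_force: [-0.4, 0.2, -0.5]
grip_width: 1.001
grasp_force: 0.0
```

>>> play_rows --targets '[0,0,0,0,0,0,0,0,0,0,0,0,0,0]'

```text
t: 33.75
ee_pos: [630.0, 243.6, 196.8]
tool_rot: [0.001, 0.098, 0.995, 0.0]
wrist_force: [0.5, 0.2, 1.0]
grip_width: 0.998
grasp_force: 0.0
```

```bash
python3 -c "
from h import *
go([629.4,246.3,-10],down(78))"
```

```text
t 33.75 at [630.  243.6 196.8] turn [0.01 0.01 0.09] shift then [0.03 0.06 5.17] now [0.04 0.06 5.17] grip 0.998 0.0 F [0.5 0.2 1. ] q [ 0.19  0.41  1.28  0.    1.45 -1.18]
```

>>> play_rows --targets '[0,0,0.09,0.03,0.06,0.8,0,0,0,0,0,0,1,0,0,0,0,0,0,1,0,0,0,0,0,0,1,0,0,0,0,0,0,0.8,0,0,0,0,0,0,0.4,0,0,0,0,0,0,0.18,0,0,0,0,0,0,0,0,0,0,0,0,0,0,0.6,0,0,0,0,0,0,1]'

```text
t: 34.75
ee_pos: [632.1, 246.8, -7.3]
tool_rot: [0.004, 0.104, 0.995, 0.001]
wrist_force: [0.5, -0.5, 0.3]
grip_width: 0.85
grasp_force: 0.0
```

>>> play_rows --targets '[0,0,0,0,0,0,1,0,0,0,0,0,0,1,0,0,0,0,0,0,1,0,0,0,0,0,0,1,0,0,0,0,0,0,1]'

```text
t: 35.25
ee_pos: [630.8, 246.2, -8.9]
tool_rot: [0.002, 0.104, 0.995, 0.0]
wrist_force: [-1.4, -1.6, 6.3]
grip_width: 0.648
grasp_force: 30.0
```

```bash
python3 -c "
from h import *
go([629.4,246.3,-10],down(78)); go(st(119.2+17.5+30,0,80),down(92.2))"
```

```text
t 35.25 at [630.8 246.2  -8.9] turn [0.01 0.03 0.  ] shift then [ 0.03 -0.    0.03] now [ 0.04 -0.    0.03] grip 0.648 30.002737641334534 F [-1.4 -1.6  6.3] q [ 0.19  0.62  1.42 -0.    1.1  -1.17]
t 35.25 at [630.8 246.2  -8.9] turn [ 0.01  0.03 -1.77] shift then [ 0.04 -5.38 -2.22] now [-1.29 -5.23 -2.22] grip 0.648 30.002737641334534 F [-1.4 -1.6  6.3] q [ 0.19  0.62  1.42 -0.    1.1  -1.17]
```

>>> play_rows --targets '[0,0,0,0,0,-0.3,1,0,0,0,0,0,-0.5,1,0,0,-0.89,0,0,-0.5,1,0,0,-0.88,0,0,0,1,0,0,0,0.02,-0.7,0,1,0,0,0,0.02,-1,0,1,0,0,0,0,-1,0,1,0,0,0,0,-1,0,1,0,0,0,0,-1,0,1,0,0,0,0,-0.68,0,1]'

```text
t: 36.25
ee_pos: [635.9, 28.9, 41.6]
tool_rot: [0.001, -0.018, 1.0, 0.0]
wrist_force: [0.5, 0.7, -4.4]
grip_width: 0.648
grasp_force: 30.0
```

>>> play_rows --targets '[0,0,0,0,0,0,1,0,0,0,0,0,0,1,0,0,0,0,0,0,1]'

```text
t: 36.55
ee_pos: [636.2, 32.4, 41.7]
tool_rot: [0.001, -0.019, 1.0, 0.001]
wrist_force: [1.0, 0.3, -4.7]
grip_width: 0.654
grasp_force: 30.0
```

```bash
python3 -c "
from h import *
for z in(-8.9,-8.9+50): go(st(119.2+17.5+30,0,z),down(92.2))
# block in tool frame
P=cloud(cam('scene')).reshape(-1,3); s=env.get_state(); Rm=R.from_quat(s['tool_rot'],scalar_first=True).as_matrix()
t=(P-s['ee_pos'])@Rm; b=t[(abs(t[:,0])<35)&(abs(t[:,1])<25)&(t[:,2]>-30)&(t[:,2]<25)]
print(len(b),np.percentile(b,[1,50,99],axis=0).round(1).tolist()); tabworld()
"
```

```text
t 36.55 at [636.2  32.4  41.7] turn [0.01 0.02 0.  ] shift then [-0.03 -0.04  1.27] now [-0.03 -0.04  1.27] grip 0.654 29.99856412410736 F [ 1.   0.3 -4.7] q [-0.14  0.46  1.53  0.    1.15 -1.75]
t 36.55 at [636.2  32.4  41.7] turn [0.01 0.02 0.  ] shift then [-0.03 -0.04  0.02] now [-0.03 -0.04  0.02] grip 0.654 29.99856412410736 F [ 1.   0.3 -4.7] q [-0.14  0.46  1.53  0.    1.15 -1.75]
78 [[-18.8, -22.6, -29.9], [-15.8, 0.3, -20.3], [-10.1, 24.9, -7.8]]
scene 628 tilt 31.5 yaw rel 0.1 foot x 119.1 y pct [-63.9  58.4]h.py:55: RuntimeWarning: Mean of empty slice.
  c=p.mean(0); n_=np.linalg.svd(p-c,full_matrices=False)[2][2]; n_*=np.sign(n_[0]); p=p[abs((p-c)@n_)<4]
  ret = um.true_divide(
Traceback (most recent call last):
  File "h.py", line 55, in tabworld
    c=p.mean(0); n_=np.linalg.svd(p-c,full_matrices=False)[2][2]; n_*=np.sign(n_[0]); p=p[abs((p-c)@n_)<4]
                    ~~~~~~~~~~~~~~~~~~~~~~~~~~~~~~~~~~~~~~~~~^^^
IndexError: index 2 is out of bounds for axis 0 with size 0
```

>>> play_rows --targets '[0,0,0,-0.03,-0.04,0.5,1,0,0,0,0,0,0.5,1,0,0,0,0,0,0.25,1,0,0,0,0,0,0,1,0,0,0,0.25,0,0,1,0,0,0,0.25,0,0,1,0,0,0,0.15,0,0,1,0,0,0,0,0,0,1,0,0,0,0,0,0,1]'

```text
t: 37.6
ee_pos: [612.7, 28.8, -7.5]
tool_rot: [0.002, -0.019, 1.0, 0.0]
wrist_force: [-0.0, 1.2, -4.0]
grip_width: 0.651
grasp_force: 30.0
```

```bash
python3 -c "
from h import *
go(st(119.2+17.5,0,-8.9),down(92.2))"
```

```text
t 37.6 at [612.7  28.8  -7.5] turn [ 0.    0.03 -0.  ] shift then [0.13 0.03 0.04] now [0.13 0.03 0.03] grip 0.651 29.997583329677582 F [-0.   1.2 -4. ] q [-0.15  0.47  1.63  0.    1.04 -1.76]
```

Still about 1.5 mm high and 5 mm short: lower, then creep in.

>>> play_rows --targets '[0,0,0,0,0.03,0.03,1,0,0,0,0.05,0,0,1,0,0,0,0.05,0,0,1,0,0,0,0.03,0,0,1,0,0,0,0,0,0,1,0,0,0,0,0,0,1]'

```text
t: 38.2
ee_pos: [607.6, 29.7, -8.8]
tool_rot: [0.003, -0.019, 1.0, 0.0]
wrist_force: [3.3, -0.2, -4.8]
grip_width: 0.646
grasp_force: 30.0
```

```bash
python3 -c "
from h import *
go(st(119.2+17.5,0,-9),down(92.2))"
```

```text
t 38.2 at [607.6  29.7  -8.8] turn [ 0.    0.04 -0.  ] shift then [0. 0. 0.] now [0. 0. 0.] grip 0.646 29.99670445919037 F [ 3.3 -0.2 -4.8] q [-0.15  0.46  1.64  0.    1.03 -1.76]
```

>>> play_rows --targets '[0,0,0,0.02,0,0.02,1,0,0,0,0,0,0.02,1,0,0,0,0,0,0,1,0,0,0,0,0,0,1]'

```text
t: 38.6
ee_pos: [607.6, 29.5, -9.5]
tool_rot: [0.003, -0.019, 1.0, 0.0]
wrist_force: [4.4, 1.0, 1.8]
grip_width: 0.648
grasp_force: 30.0
```

```bash
python3 -c "
from h import *
go(st(119.2+17.5,0,-9),down(92.2)); tabworld() if 0 else None"
```

```text
t 38.6 at [607.6  29.5  -9.5] turn [ 0.    0.05 -0.  ] shift then [-0.    0.01 -0.01] now [-0.    0.01 -0.01] grip 0.648 29.999908804893494 F [4.4 1.  1.8] q [-0.15  0.46  1.64  0.    1.03 -1.76]
```

Block is down and touching the foot. Release and rise.

>>> play_rows --targets '[0,0,0,0,0,0,0,0,0,0,0,0,0,0,0,0,0,0,0,0,0,0,0,0,0,0,0,0,0,0,0,0,0,0,0,0,0,0,0,0,-0.4,0,0,0,0,0,0,-0.8,0,0,0,0,-0.3,0,-1,0,0,0,0,-0.6,0,-1,0,0,0,0,-0.6,0,-1,0]'

```text
t: 39.6
ee_pos: [666.0, 31.9, 160.8]
tool_rot: [0.002, -0.019, 1.0, 0.0]
wrist_force: [1.7, -0.3, 0.8]
grip_width: 1.001
grasp_force: 0.0
```

>>> play_rows --targets '[0,0,0,0,0.9,-0.8,0,0,0,0,0,0.95,-0.5,0,0,0,0,0,0.95,0,0,0,0,0,0,0.95,0,0,0,0,0,0,0.95,0,0,0,0,0,0,0,0,0,0,0,0,0,0,0,0]'

```text
t: 40.3
ee_pos: [658.1, 220.1, 210.6]
tool_rot: [0.002, -0.02, 1.0, 0.0]
wrist_force: [0.7, -0.2, -0.5]
grip_width: 0.998
grasp_force: 0.0
```

```bash
python3 -c "
from h import *
from see import blob
print('block want',st(136.7,0,0)); blob(607,29,40,14,32)
tabworld()
print('bottle'); blob(456.5,-332.5,26,15,95); print('tin want',st(0,-117.5,0)); blob(475,-94,40,12,45)
b=np.radians(PSI)
c=cam('scene'); cv2.imwrite('pics/end.png',cv2.resize(c['color'][80:330,60:390][...,::-1],None,fx=2.3,fy=2.3,interpolation=cv2.INTER_CUBIC)); go([0,0,0])"
```

```text
block want [607.59924067  29.7476135    0.        ]
top 256 rect [596.8  30.2] [52.8 59.4] 0.3 circ [600.4  29.8] 35.1 z 31.7
scene 324 rect [598.4  27.1] [56.4 63.3] 2.7 circ [602.3  28.1] 36.7 z 31.9
scene 1005 tilt 32.6 yaw rel 0.3 foot x 120.3 y pct [-62.7  60.3]
top 308 tilt 33.3 yaw rel 0.4 foot x 121.8 y pct [-57.7  63.3]
bottle
top 150 rect [ 453.1 -330.7] [35.4 36.3] 44.9 circ [ 453.9 -331.2] 19.7 z 89.0
scene 304 rect [ 461.1 -336.7] [35.1 30.8] 76.4 circ [ 459.  -336.7] 18.1 z 88.7
tin want [475.51056757 -92.91339268   0.        ]
top 256 rect [475.1 -92.3] [52.8 52.9] 0.5 circ [474.4 -92.8] 27.4 z 40.8
scene 278 rect [476.4 -96.3] [52.7 55.3] 71.5 circ [477.3 -96.9] 28.9 z 35.8
t 40.75 at [658.3 219.  209.7] turn [0. 0. 0.] shift then [16.67 -4.87  5.18] now [16.67 -4.87  5.18] grip 1.004 0.0 F [ 0.  -0.   0.2] q [ 0.15  0.45  1.2   0.    1.49 -1.46]
```

View pics/end.png

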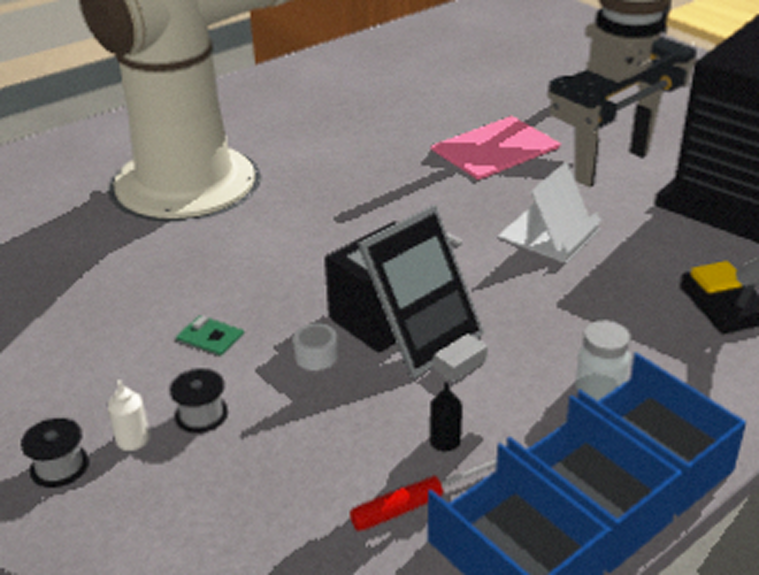

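The picture shows the tablet leaning on the station with the block at its foot (460,357). The bottle stands between the reels (128,415), the tin is at the station's right side (315,346), and the jar, screwdriver and board are where they were.

```bash
python3 -c "
from h import *
print(job_done())"
```

```text
the job is handed in; nothing more can be done
None
```

I handed the job in at about 41 s. The last camera check showed the tablet leaning on the station at about 32°, the block snug at its foot, and the bottle and tin within about 5 mm of their places. The bystanders looked unmoved, and the judge's verdict was not shown.

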